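Roll-test three steel rollers and reject the oval one

TASK

One of the three steel rollers on the sprung plate is oval, though they look alike. Find it by rolling them one after another, away from the robot, under lightly pressing closed fingertips, until one rocks up under the finger: lay that one gently in the open reject tray, and let the two that run true roll on into the trough at the plate's far edge. Press no harder than about 10 N, so as not to mark the plate, and leave everything else alone.

Things in the scene. Friction and masses are not known exactly. Their poses are not given: they have to be found in the camera images.
- tester: roller tester on the table: grey base 190 x 290 mm carrying a sprung aluminium plate and, along the plate's far edge, a wooden trough. Origin: on the table under the plate's centre; x points across the plate from the near edge to the far edge, y along the rollers, which lie side by side across the plate's middle, axes roughly along y, 85 mm between neighbours
- plate: level aluminium plate on spring feet, 120 mm in x, 270 mm in y; origin at the centre of its face, 32 mm above the table when bare, axes as the tester's. It yields straight down, 1 mm per 2.2 N, 10 mm at most. More than 15 N on it through a roller, its weight included, marks it. A stroked true roller coasts a few cm and stops; pushed from behind by a finger, it binds
- trough (a point): centre of the trough's floor, 85 mm beyond the tester's origin in its x. The trough is 44 mm wide in x (starting 3 mm beyond the plate's far edge) and 270 mm long in y; its floor is 22 mm above the table, 10 mm below the plate; walls at the far side and both ends rise to 46 mm
- roller_a: plain solid steel roller, about 23 mm in diameter, 60 mm long, 0.16 to 0.24 kg. Origin at its centre; its y axis runs along it, the others turn as it rolls. Two of the three are true, 23 mm all round; the third, which looks the same, is oval: 22 mm one way, 26 mm the other, lying on its low side (22 mm high), so its top rises 4 mm as it is rolled a quarter turn
- roller_b: plain solid steel roller, about 23 mm in diameter, 60 mm long, 0.16 to 0.24 kg. Origin at its centre; its y axis runs along it, the others turn as it rolls. Two of the three are true, 23 mm all round; the third, which looks the same, is oval: 22 mm one way, 26 mm the other, lying on its low side (22 mm high), so its top rises 4 mm as it is rolled a quarter turn
- roller_c: plain solid steel roller, about 23 mm in diameter, 60 mm long, 0.16 to 0.24 kg. Origin at its centre; its y axis runs along it, the others turn as it rolls. Two of the three are true, 23 mm all round; the third, which looks the same, is oval: 22 mm one way, 26 mm the other, lying on its low side (22 mm high), so its top rises 4 mm as it is rolled a quarter turn
- reject_tray: open wooden reject tray, outside 120 mm in x, 140 mm in y, 26 mm high, walls and floor 5 mm thick, empty. Origin: on the table under its centre
- jar: small glass jar with a white lid, 52 mm diameter, 70 mm high. Leave alone. Origin at its underside
- weight: brass weight, 30 mm diameter, 30 mm high. Leave alone. Origin at its underside
- screwdriver: screwdriver, 150 mm long, lying on the table. Leave alone
- loupe: black loupe barrel, 40 mm diameter, 25 mm high. Leave alone. Origin at its underside
- ring: brass ring, 24 mm diameter, 6 mm high. Leave alone. Origin at its underside
- mug: white cup, 72 mm diameter, 85 mm high. Leave alone. Origin at its underside
- gauge_block: steel gauge block, 35 x 12 x 20 mm. Leave alone. Origin at its underside
Not all that is in view belongs to the job. What is shaped like the roller_c but red is not meant. What is shaped like the roller_a but pink is not meant.

How it is judged:
On the way, in this order (a step that is already met when the one before it is completed fails the run):
1. the oval roller has been rocked up on the plate under a pressing finger (its centre over 11.7 mm above the plate, where a true one stands at 11.5) (((z of roller_a in the frame of plate between 0.0117 and 0.0135 m and contact force between the fingers and roller_a above 1 N and contact force between roller_a and plate above 2.5 N) or (z of roller_b in the frame of plate between 0.0117 and 0.0135 m and contact force between the fingers and roller_b above 1 N and contact force between roller_b and plate above 2.5 N) or (z of roller_c in the frame of plate between 0.0117 and 0.0135 m and contact force between the fingers and roller_c above 1 N and contact force between roller_c and plate above 2.5 N))), for 0.02 s.
2. the oval roller lies in the reject tray, on its low side (((x of roller_a in the frame of reject_tray between -0.05 and 0.05 m and y of roller_a in the frame of reject_tray between -0.06 and 0.06 m and z of roller_a in the frame of reject_tray between 0.01 and 0.01625 m) or (x of roller_b in the frame of reject_tray between -0.05 and 0.05 m and y of roller_b in the frame of reject_tray between -0.06 and 0.06 m and z of roller_b in the frame of reject_tray between 0.01 and 0.01625 m) or (x of roller_c in the frame of reject_tray between -0.05 and 0.05 m and y of roller_c in the frame of reject_tray between -0.06 and 0.06 m and z of roller_c in the frame of reject_tray between 0.01 and 0.01625 m))), for 0.2 s.
At the end, for the whole second after the job is handed in: The oval roller lies at rest on its low side on the floor of the reject tray (centre within the inner walls); both sound rollers lie at rest in the trough, their centres between the plate's far edge and the trough's far wall, below plate height (((x of roller_a in the frame of reject_tray between -0.05 and 0.05 m and y of roller_a in the frame of reject_tray between -0.06 and 0.06 m and z of roller_a in the frame of reject_tray between 0.01 and 0.01625 m and x of roller_b in the frame of tester between 0.063 and 0.107 m and y of roller_b in the frame of tester between -0.135 and 0.135 m and z of each of roller_b, roller_c in the frame of tester below 0.038 m and x of roller_c in the frame of tester between 0.063 and 0.107 m and y of roller_c in the frame of tester between -0.135 and 0.135 m) or (x of roller_b in the frame of reject_tray between -0.05 and 0.05 m and y of roller_b in the frame of reject_tray between -0.06 and 0.06 m and z of roller_b in the frame of reject_tray between 0.01 and 0.01625 m and x of roller_a in the frame of tester between 0.063 and 0.107 m and y of roller_a in the frame of tester between -0.135 and 0.135 m and z of each of roller_a, roller_c in the frame of tester below 0.038 m and x of roller_c in the frame of tester between 0.063 and 0.107 m and y of roller_c in the frame of tester between -0.135 and 0.135 m) or (x of roller_c in the frame of reject_tray between -0.05 and 0.05 m and y of roller_c in the frame of reject_tray between -0.06 and 0.06 m and z of roller_c in the frame of reject_tray between 0.01 and 0.01625 m and x of roller_a in the frame of tester between 0.063 and 0.107 m and y of roller_a in the frame of tester between -0.135 and 0.135 m and z of each of roller_a, roller_b in the frame of tester below 0.038 m and x of roller_b in the frame of tester between 0.063 and 0.107 m and y of roller_b in the frame of tester between -0.135 and 0.135 m)) and linear speed of each of roller_a, roller_b, roller_c below 0.02 m/s); the robot touches nothing.
It fails at once if a roller is pressed on the plate with more than 15 N (contact force between any of roller_a, roller_b, roller_c and plate above 15 N).
It fails at once if a roller falls on the table (height (world z) of any of roller_a, roller_b, roller_c below 0.0145 m).
It fails at once if a roller is dropped or rammed into the tray (over 40 N) (contact force between any of roller_a, roller_b, roller_c and reject_tray above 40 N).
It fails at once if one of the other things on the table is moved over 15 mm (distance of any of jar, weight, screwdriver, loupe, ring, mug, gauge_block from where it was at the start of the episode above 0.015 m).
It also fails if it takes over 72 s, if anything falls off the work surface, if the arm or the gripper's body presses on something with over 40 N, if the wrist force passes 120 N, or if a joint passes its speed limit or range.

ROBOT

A 6-joint arm with a two-finger parallel gripper is mounted at the origin on the work surface. World frame = base frame: x ahead of the robot, y to its left, z up, the work surface at z = 0. Lengths are in m, angles in rad, forces in N, time in s.
With the tool pointing down it reaches from about 0.325 to 0.775 m from the base axis. Payload 9.3 kg.
Tool frame: the origin (TCP) lies at the very end of the fingers, on their centre line; the grasp point (between the pads) lies 19 mm behind it (manip.pinch_z is the distance from the TCP to the grasp point, in m); z points along the fingers, y is the line along which they close (so a half turn about z gives the same grasp; the last joint's range is limited). The gripper opens to 85 mm and grips with 20 to 120 N. Pads are 22 mm wide; open, the fingers measure 114 mm over their backs; the gripper's body (76 mm by 85 mm) begins 54 mm behind the grasp point. The pads swing forward as they close: fully open they stand 13 mm farther back than shut.
Start: joints at [-1.36, 0.259, 0.021, 1.334, 0, 1.418], TCP at [0.196, -0.514, 0.231] pointing down, gripper open.
Joint ranges: [-3.04, 3.04], [-0.91, 1.82], [-1.04, 1.36], [-1.92, 1.95], [-1.52, 1.45], [-3.14, 3.14]. Speed limits (rad/s): [2.22, 2.22, 2.79, 3.14, 3.14, 3.14].

INTERFACE

Orientations are given as a rotation vector (axis times angle).
In Python, from rig import manip gives the robot as it stands.
- The arm moves only by the tool step_arm, never from a script. Its argument "increments" is a list of rows, each a list of 3 entries, a list of its own where there are three numbers: the shift along the world's x, y, z in m, then the turn about the world's z in degrees, then the opening, from -1 (shut) to 1 (fully open). A call has 1 to 20 rows; each row shifts and turns the commanded pose from where the row before left it; what a row does not reach is not made up. A row lasts 1/8 s, in which the tool goes at most 62.5 mm and 10.7 degrees, less where a joint would pass 70% of its speed; a pose out of reach is approached as far as the arm can. A call is refused whole if a number of a shift passes 0.0625 or a number of a turn 10.7, either way. A call with a gripper value outside its range is refused whole. The fingers move at their own pace and stop on an object; "force" is the grip in N (left out, the last holds). Time passes only in rows, so rows that do not move let the fingers close. It gives the time, the measured TCP pose, the force, the opening and the grip force at its end, in the units of the state.
- manip.sense(): the state, without advancing time (a new reading comes with each control period).
- manip.camera(name): name is "scene" or "top" or "wrist"; returns a dict with "pixels" (420x560x3 uint8, red, green, blue), "mtx" (3x3 intrinsics, pixels), "rvec" (rotation vector, rad) and "tvec" (3), from world to camera coordinates, as OpenCV has them. Camera axes: x right, y down, z forward; pixel columns grow to the right and rows downward; lengths in m; the calibration is good to about 2 mm. The wrist camera is an equidistant fisheye: a pixel r from the principal point sees the ray r / f radians off the axis. A picture is of the moment at which its call begins. There is no depth.
- manip.hand_in(): hands the job in; it is judged then, once.
The state is a dict: "time_s": time; "joints": joint angles; "joint_velocities": joint speeds; "tau": joint torques, N m; "tcp_pos": TCP position; "orientation": TCP orientation; "contact_force": force on the tool from outside, world axes, zero at the start; "torque": the same for the moment, N m; "gripper_width": finger opening in m; "gripper_force": force on a finger pad.
Only numpy, scipy, OpenCV 4.12 (cv2) and the standard library are available. Lean on these libraries where they do the work, as an engineer would, in place of code of your own. Each camera call takes 0.05 s, during which the arm holds its last target. There are 200 camera calls.

## Working session

There is one attempt and no reset: what is moved stays moved. The work goes in short steps, Python scripts to look and compute and a tool call to move; the robot and the scene stay as the last step left them, time stands still between calls to the robot, and variables do not carry over. Pictures are saved under pics/ and viewed, at most 13 in all, crops included, and the job is handed in when it is done.

Besides the shell and the picture viewer there is one more tool, called in YAML: its name, and indented under it one key for each argument. step_arm: Moves the arm, as the interface text tells. Its arguments: {"type":"object","properties":{"increments":{"type":"array"},"force":{"type":"number"}},"required":["increments"]}

```bash
mkdir -p pics; ls; cat > h.py <<'E'
import numpy as np,cv2
from rig import manip
def save(n,f):
    c=manip.camera(n); cv2.imwrite(f,c['pixels'][:,:,::-1]); np.savez(f+'.npz',**c); return c
def ray(c,px,z):
    px=np.atleast_2d(np.array(px,float)); R=cv2.Rodrigues(np.array(c['rvec'],float))[0]; t=np.array(c['tvec'],float).ravel()
    d=np.c_[px,np.ones(len(px))]@np.linalg.inv(c['mtx']).T@R
    o=-R.T@t
    return o+d*((z-o[2])/d[:,2])[:,None]
E
python3 - <<'E'
from h import *
save('top','pics/top.png');save('scene','pics/scene.png')
s=manip.sense();print(s)
E
```

```text
pics
{'time_s': 0.1, 'joints': array([-1.35960596e+00,  2.59137928e-01,  2.08373759e-02,  1.33369579e+00,
        7.89769539e-06,  1.41819240e+00]), 'joint_velocities': array([-0.00053576,  0.00044031,  0.00081181, -0.00076868,  0.0011103 ,
       -0.00026466]), 'tau': array([ 5.14766420e-03, -5.56696093e+01,  3.45067585e+01,  1.17574108e-02,
       -8.90481971e-06, -9.40392852e-06]), 'tcp_pos': array([ 0.19564545, -0.51375939,  0.23072541]), 'orientation': array([-3.08858359e+00, -5.68083722e-01,  4.27925998e-05]), 'contact_force': array([-0.906027  ,  0.41830504, -0.02273675]), 'torque': array([-0.03394432,  0.00085634,  0.00809044]), 'gripper_force': 0.0, 'gripper_width': 0.08538595377136841}
```

View pics/top.png

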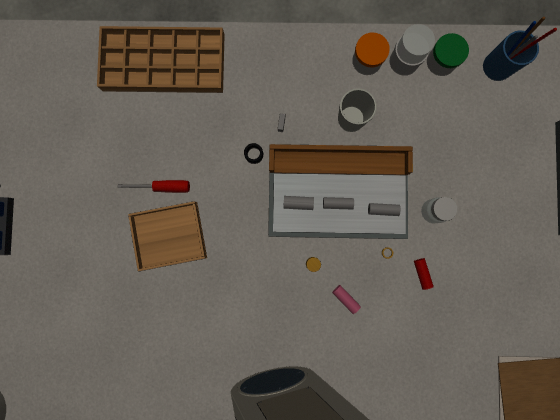

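View pics/scene.png

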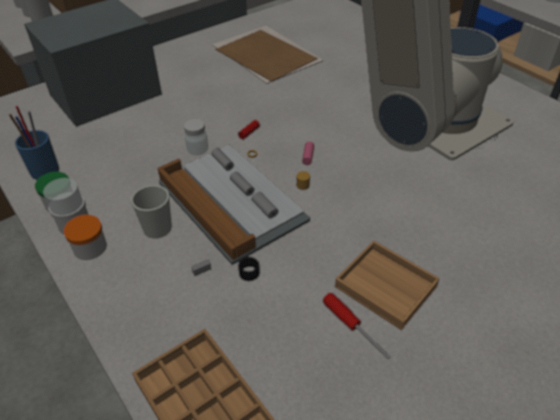

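Top view: three grey rollers lie on the plate at about (299,202), (338,203) and (384,209). The red cylinder (424,274) and pink one (346,299) are the decoys on the table. The trough is at (340,160), the tray at (168,236), the jar at (443,209), the weight at (314,264) and the ring at (387,252).

```bash
python3 - <<'E'
from h import *
c=dict(np.load('pics/top.png.npz')); im=c['pixels'][:,:,::-1].copy()
hsv=cv2.cvtColor(im,cv2.COLOR_BGR2HSV); g=cv2.cvtColor(im,cv2.COLOR_BGR2GRAY)
roi=np.zeros_like(g); roi[178:232,278:404]=1
print(np.percentile(g[178:232,278:404],[5,10,20,50,90]))
m=((g<138)&(roi>0)).astype(np.uint8)
for k in cv2.findContours(m,0,1)[0]:
    if cv2.contourArea(k)<100: continue
    r=cv2.minAreaRect(k); b=cv2.boxPoints(r); w=ray(c,b,.043)
    print('roller',np.round(r[0],1),np.round(r[1],1),round(r[2],1),'world',ray(c,r[0],.043).round(4),'edges',[round(float(np.linalg.norm(w[i]-w[i+1])),4) for i in (0,1)])
    l=[(i,np.linalg.norm(w[i]-w[(i+1)%4])) for i in range(4)];i=max(l,key=lambda a:a[1])[0];d=w[(i+1)%4]-w[i];print(' axis deg from y',np.degrees(np.arctan2(-d[0],d[1])))
S,H,V=hsv[...,1],hsv[...,0],hsv[...,2]
wood=((H>5)&(H<22)&(S>70)).astype(np.uint8)
for name,(x0,y0,x1,y1),z in(('tray',(120,195,215,280),.026),('trough',(262,138,420,180),.046)):
    q=np.zeros_like(g);q[y0:y1,x0:x1]=wood[y0:y1,x0:x1]
    k=max(cv2.findContours(q,0,1)[0],key=cv2.contourArea); r=cv2.minAreaRect(k); b=cv2.boxPoints(r); w=ray(c,b,z)
    print(name,b.round(1).tolist(),w.round(4).tolist(),'c',w.mean(0).round(4),[round(float(np.linalg.norm(w[i]-w[i+1])),4) for i in (0,1)])
# plate
pm=((g>138)&(S<40)).astype(np.uint8);q=np.zeros_like(g);q[165:242,262:415]=pm[165:242,262:415]
crop=cv2.resize(im[140:245,260:420],None,fx=5,fy=5,interpolation=cv2.INTER_CUBIC)
cv2.imwrite('pics/crop.png',crop)
print(g[170:245:1,360].tolist())
print(g[225,262:280].tolist(),g[225,400:414].tolist())
E
```

```text
[ 72.  85. 124. 128. 132.]
roller [340.5 204.5] [ 53. 125.] 90.0 world [[ 0.5525 -0.0793  0.043 ]] edges [0.2519, 0.1067]
 axis deg from y -179.18351460505434
tray [[126.19999694824219, 213.5], [196.3000030517578, 200.1999969482422], [207.1999969482422, 257.79998779296875], [137.1999969482422, 271.1000061035156]] [[0.5288, 0.3584, 0.026], [0.5584, 0.2148, 0.026], [0.4409, 0.189, 0.026], [0.4116, 0.3312, 0.026]] c [0.4849 0.2734 0.026 ] [0.1466, 0.1203]
trough [[268.6000061035156, 172.3000030517578], [269.0, 143.60000610351562], [412.3999938964844, 145.89999389648438], [412.0, 174.5]] [[0.6152, 0.0662, 0.046], [0.6738, 0.0663, 0.046], [0.6731, -0.2231, 0.046], [0.6148, -0.2219, 0.046]] c [ 0.6442 -0.0781  0.046 ] [0.0585, 0.2895]
[67, 63, 58, 52, 59, 130, 128, 130, 128, 131, 128, 126, 127, 130, 128, 129, 128, 128, 130, 130, 128, 127, 125, 124, 127, 131, 127, 128, 129, 129, 128, 130, 129, 130, 128, 129, 132, 128, 130, 129, 128, 130, 129, 126, 127, 126, 126, 126, 125, 129, 133, 129, 127, 130, 131, 130, 128, 128, 127, 130, 131, 129, 129, 62, 69, 71, 69, 67, 85, 106, 109, 109, 110, 109, 111]
[104, 105, 107, 109, 106, 110, 70, 68, 67, 67, 68, 136, 133, 134, 134, 134, 133, 134] [126, 126, 126, 126, 126, 110, 68, 67, 111, 105, 105, 107, 105, 104]
```

View pics/crop.png

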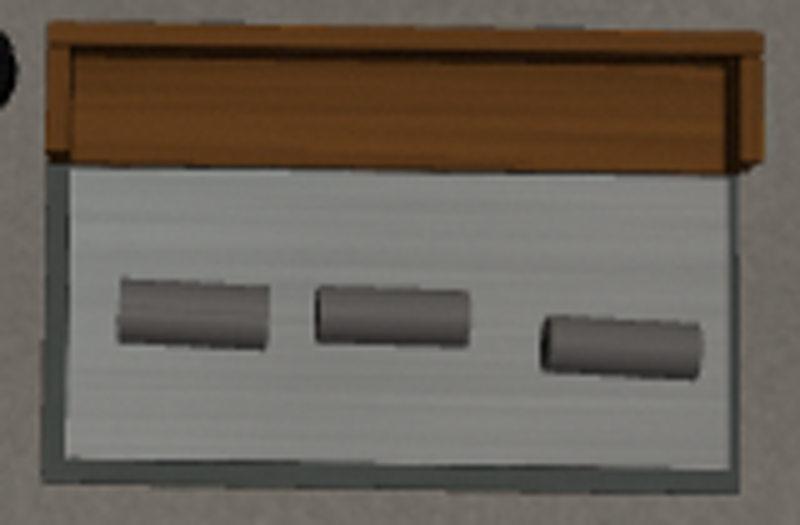

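The crop shows the plate corners at crop pixels (68,165), (728,172), (730,470) and (66,460). All three grey rollers sit clear on the plate; the rightmost is a little nearer the robot.

```bash
python3 - <<'E'
from h import *
c=dict(np.load('pics/top.png.npz')); im=c['pixels'][:,:,::-1].copy()
g=cv2.cvtColor(im,cv2.COLOR_BGR2GRAY)
P=np.array([(68,167),(728,174),(730,470),(66,460)])/5+[260-.4,140-.4]
w=ray(c,P,.032);print(w.round(4).tolist(),w.mean(0),'sides',[np.linalg.norm(w[i]-w[i-1]).round(4) for i in range(4)])
d=w[0]-w[1];print('yaw',np.degrees(np.arctan2(-d[0],d[1])))
q=np.zeros_like(g);q[185:222,280:402]=(g[185:222,280:402]<108)
for k in cv2.findContours(q,0,1)[0]:
    if cv2.contourArea(k)<60: continue
    (x,y),s,a=r=cv2.minAreaRect(k); b=cv2.boxPoints(r); v=ray(c,b,.0435)
    e=[v[(i+1)%4]-v[i] for i in range(4)]; e=max(e,key=np.linalg.norm); e=e*np.sign(e[1])
    print('roller',np.round([x,y],1),v.mean(0).round(4),'len',np.linalg.norm(e).round(4),'yaw',np.degrees(np.arctan2(-e[0],e[1])).round(1))
R=cv2.Rodrigues(c['rvec'])[0];print('cam',-R.T@c['tvec'].ravel())
for n,p,z in(('jar',(443,209),.07),('ring',(387,252),.006),('weight',(314,264),.03),('red',(424,274),.01),('pink',(346,299),.01)):print(n,ray(c,p,z).round(3))
E
```

```text
[[0.6161, 0.0573, 0.032], [0.6171, -0.2124, 0.032], [0.4963, -0.2127, 0.032], [0.4962, 0.0561, 0.032]] [ 0.55641444 -0.0779451   0.032     ] sides [np.float64(0.12), np.float64(0.2697), np.float64(0.1208), np.float64(0.2688)]
yaw 0.19733676972202838
roller [383.9 209.2] [ 0.5444 -0.1662  0.0435] len 0.0647 yaw -2.4
roller [338. 203.] [ 0.5554 -0.0742  0.0435] len 0.0602 yaw 0.8
roller [298.2 202.5] [0.5553 0.0057 0.0435] len 0.0609 yaw -2.4
cam [0.48093461 0.03427677 0.88157684]
jar [[ 0.544 -0.274  0.07 ]]
ring [[ 0.458 -0.182  0.006]]
weight [[ 0.432 -0.028  0.03 ]]
red [[ 0.414 -0.257  0.01 ]]
pink [[ 0.36  -0.096  0.01 ]]
```

step_arm:
  increments:
    - [[0.038, 0.0387, 0], 7.68, -1]
    - [[0.038, 0.0387, 0], 7.68, -1]
    - [[0.038, 0.0387, 0], 7.68, -1]
    - [[0.038, 0.0387, 0], 7.68, -1]
    - [[0.038, 0.0387, 0], 7.68, -1]
    - [[0.038, 0.0387, 0], 7.68, -1]
    - [[0.038, 0.0387, 0], 7.68, -1]
    - [[0.038, 0.0387, 0], 7.68, -1]
    - [[0.038, 0.0387, 0], 7.68, -1]
    - [[0, 0, -0.04], 0, -1]
    - [[0, 0, -0.04], 0, -1]
    - [[0, 0, -0.04], 0, -1]
    - [[0, 0, -0.03], 0, -1]
    - [[0, 0, -0.015], 0, -1]
    - [[0, 0, 0], 0, -1]
    - [[0, 0, 0], 0, -1]
  force: 25

```text
time_s: 2.1
tcp_pos: [0.5383, -0.166, 0.0674]
orientation: [2.221, 2.22, 0.001]
contact_force: [-0.4, -0.2, 0.2]
gripper_width: 0.0003
gripper_force: 0.0
```

```bash
python3 - <<'E'
from h import *
c=save('wrist','pics/w1.png');s=manip.sense();print(s['time_s'],s['tcp_pos'],s['orientation'],s['contact_force'],s['gripper_width'],c['mtx'],c['rvec'],c['tvec'])
E
```

```text
2.15 [ 0.5383802  -0.16603287  0.06752549] [2.22084152e+00 2.21941317e+00 1.08546400e-03] [0.11406683 0.54808438 0.5167537 ] 0.00042473243537755615 [[325.1922621    0.         276.24348089]
 [  0.         325.1922621  204.44165018]
 [  0.           0.           1.        ]] [-2.82523918e+00  1.36138367e-03 -2.74141526e-03] [-0.53880217 -0.1470826   0.17312114]
```

View pics/w1.png

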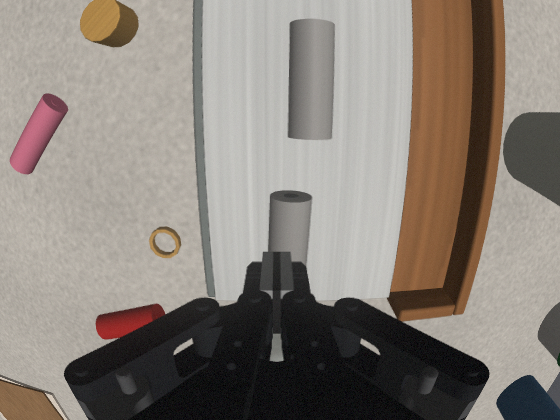

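The wrist view shows the closed fingertips at (277,260), over the right-hand roller, whose visible end is at (290,195). They sit slightly on the robot side, as intended.

step_arm:
  increments:
    - [[0, 0, -0.006], 0, -1]
    - [[0, 0, -0.006], 0, -1]
    - [[0, 0, -0.002], 0, -1]
    - [[0, 0, 0], 0, -1]

```text
time_s: 2.65
tcp_pos: [0.5376, -0.1657, 0.0522]
orientation: [-2.222, -2.221, 0.0]
contact_force: [0.4, 1.1, 0.7]
gripper_width: 0.0003
gripper_force: 0.3
```

step_arm:
  increments:
    - [[0, 0, -0.001], 0, -1]
    - [[0, 0, 0], 0, -1]

```text
time_s: 2.9
tcp_pos: [0.5378, -0.1657, 0.0514]
orientation: [2.222, 2.221, 0.0]
contact_force: [-0.8, 0.4, 2.3]
gripper_width: -0.0
gripper_force: 1.0
```

step_arm:
  increments:
    - [[0, 0, -0.001], 0, -1]
    - [[0, 0, 0], 0, -1]

```text
time_s: 3.15
tcp_pos: [0.5379, -0.1657, 0.0505]
orientation: [2.222, 2.221, 0.0]
contact_force: [-0.2, 1.3, 3.4]
gripper_width: -0.0
gripper_force: 2.0
```

step_arm:
  increments:
    - [[0.004, 0, 0], 0, -1]
    - [[0.004, 0, 0], 0, -1]
    - [[0, 0, 0], 0, -1]

```text
time_s: 3.52
tcp_pos: [0.5463, -0.1659, 0.0504]
orientation: [2.222, 2.22, 0.0]
contact_force: [0.4, 0.2, 3.8]
gripper_width: -0.0001
gripper_force: 2.3
```

step_arm:
  increments:
    - [[0.003, 0, 0], 0, -1]
    - [[0.003, 0, 0], 0, -1]
    - [[0, 0, 0], 0, -1]

```text
time_s: 3.9
tcp_pos: [0.552, -0.1661, 0.0503]
orientation: [2.222, 2.22, -0.0]
contact_force: [0.3, -2.8, 4.2]
gripper_width: 0.0001
gripper_force: 2.3
```

step_arm:
  increments:
    - [[0.003, 0, 0], 0, -1]
    - [[0.003, 0, 0], 0, -1]
    - [[0, 0, 0], 0, -1]

```text
time_s: 4.28
tcp_pos: [0.558, -0.1659, 0.0503]
orientation: [2.222, 2.22, -0.0]
contact_force: [0.2, -3.9, 5.3]
gripper_width: -0.0001
gripper_force: 2.3
```

```bash
python3 - <<'E'
from h import *
s=manip.sense();print(s['time_s'],s['tcp_pos'],s['contact_force'])
c=save('top','pics/t2.png');cv2.imwrite('pics/t2c.png',cv2.resize(c['pixels'][130:250,250:450,::-1],None,fx=4,fy=4,interpolation=cv2.INTER_CUBIC))
E
```

```text
4.275 [ 0.55801316 -0.16588592  0.05028183] [ 0.23011426 -3.86186081  5.27739896]
```

View pics/t2c.png

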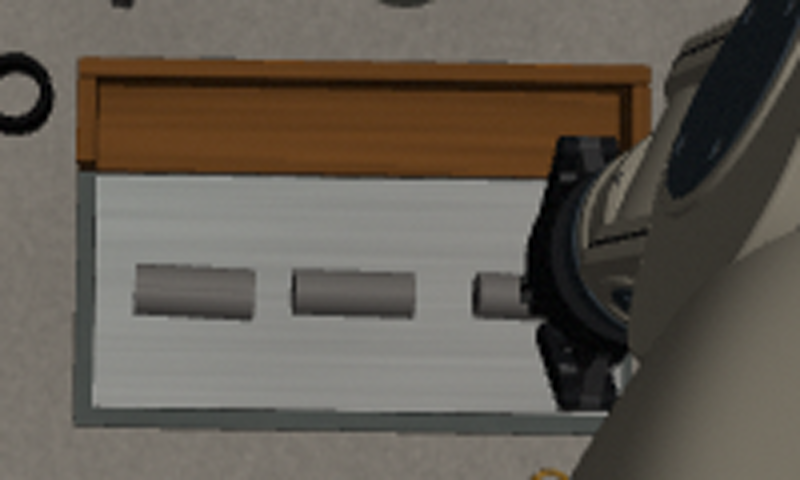

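The crop shows the right roller (left end at crop (485,295)) has rolled about 10 mm with the finger. The force hasn't clearly jumped, so I'll roll it a bit further.

step_arm:
  increments:
    - [[0.003, 0, 0], 0, -1]
    - [[0.001, 0, 0], 0, -1]
    - [[0, 0, 0], 0, -1]

```text
time_s: 4.7
tcp_pos: [0.5618, -0.1657, 0.0503]
orientation: [2.222, 2.221, 0.0]
contact_force: [-0.3, -3.4, 4.3]
gripper_width: 0.0003
gripper_force: 2.3
```

```bash
python3 - <<'E'
from h import *
for i in range(3):
    manip.camera('top');s=manip.sense();print(s['time_s'],s['tcp_pos'],s['contact_force'],s['torque'])
E
```

```text
4.75 [ 0.56176939 -0.16572401  0.05025987] [ 0.66423224 -3.97408686  5.30858921] [-0.84659932  0.01687756  0.03880474]
4.8 [ 0.56174597 -0.16573518  0.0503003 ] [ 0.39949206 -4.39807609  4.34845494] [-0.76581771  0.00588359 -0.01982456]
4.85 [ 0.56171625 -0.16574166  0.05030569] [ 0.1594798  -4.31672772  5.17665823] [-0.81138661 -0.02162478  0.04918875]
```

Force stays flat at about 4.8 N after a turn of some 58°, where the oval would show over 10 N. So the right-hand roller is true, and I'll stroke it on into the trough.

step_arm:
  increments:
    - [[0, 0, 0.008], 0, -1]
    - [[-0.013, 0, 0], 0, -1]
    - [[0, 0, -0.007], 0, -1]
    - [[0, 0, -0.001], 0, -1]
    - [[0, 0, 0], 0, -1]

```text
time_s: 5.48
tcp_pos: [0.5487, -0.1654, 0.0502]
orientation: [-2.222, -2.221, -0.001]
contact_force: [-0.8, 2.7, 3.6]
gripper_width: 0.0006
gripper_force: 2.0
```

step_arm:
  increments:
    - [[0.015, 0, 0], 0, -1]
    - [[0.03, 0, 0.004], 0, -1]
    - [[0.02, 0, 0.03], 0, -1]
    - [[-0.03, 0.03, 0.03], 0, -1]
    - [[-0.03, 0.05, 0], 0, -1]
    - [[-0.02, 0.01, 0], 0, -1]
    - [[0, 0, 0], 0, -1]

```text
time_s: 6.35
tcp_pos: [0.5336, -0.0748, 0.1146]
orientation: [2.221, 2.222, 0.0]
contact_force: [0.6, -0.6, 0.7]
gripper_width: -0.0002
gripper_force: 0.0
```

```bash
python3 - <<'E'
from h import *
s=manip.sense();print(s['time_s'],s['tcp_pos'],s['contact_force'])
c=save('wrist','pics/w3.png')
t=save('scene','pics/s3.png')['pixels'][:,:,::-1]
cv2.imwrite('pics/j3.png',np.hstack([cv2.resize(c['pixels'][:,:,::-1],(480,360)),cv2.resize(t[120:280,140:320],(320,360))]))
E
```

```text
6.35 [ 0.53363032 -0.07479627  0.11455429] [ 0.62890234 -0.55555997  0.72968294]
```

View pics/j3.png

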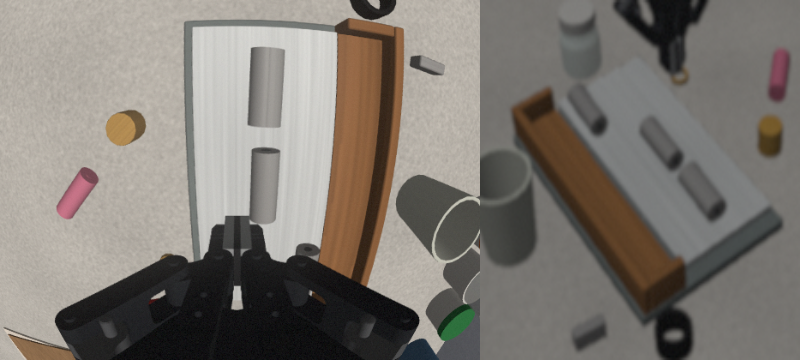

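The wrist view and scene crop show the right roller further out, near the far edge (scene pixel about (200,168)) but still on the plate. I'll locate it and check whether it's still moving.

```bash
cat >> h.py <<'E'
def rollers(c,x0=265,y0=175,x1=408,y1=232,thr=108,z=.043):
    g=cv2.cvtColor(c['pixels'],cv2.COLOR_RGB2GRAY);q=np.zeros_like(g);q[y0:y1,x0:x1]=g[y0:y1,x0:x1]<thr
    q=cv2.morphologyEx(q,cv2.MORPH_OPEN,np.ones((3,3)))
    for k in cv2.findContours(q,0,1)[0]:
        if cv2.contourArea(k)<60: continue
        r=cv2.minAreaRect(k);v=ray(c,cv2.boxPoints(r),z);e=max([v[(i+1)%4]-v[i] for i in range(4)],key=np.linalg.norm);e=e*np.sign(e[1])
        print('px',np.round(r[0],1),np.round(r[1],1),v.mean(0).round(4),'len',np.linalg.norm(e).round(4),'yaw',np.degrees(np.arctan2(-e[0],e[1])).round(1))
E
python3 - <<'E'
from h import *
c=dict(np.load('pics/s3.png.npz'))
# calibrate by eye against other two rollers in scene crop
for p in ((587,108),(660,142),(701,190)):
    print(ray(c,(140+(p[0]-480)*180/320,120+p[1]*160/360),.0425).round(4))
c=manip.camera('scene');d=cv2.absdiff(c['pixels'],np.load('pics/s3.png.npz')['pixels']).max(2)[120:280,140:320];print('moved px',(d>40).sum())
E
```

```text
[[ 0.598  -0.167   0.0425]]
[[ 0.5561 -0.0734  0.0425]]
[[0.5556 0.0069 0.0425]]
moved px 0
```

step_arm:
  increments:
    - [[0.0275, -0.045, 0], 0, -1]
    - [[0.03, -0.0462, 0], 0, -1]
    - [[0, 0, -0.03], 0, -1]
    - [[0, 0, -0.024], 0, -1]
    - [[0, 0, -0.008], 0, -1]
    - [[0, 0, -0.002], 0, -1]
    - [[0, 0, 0], 0, -1]

```text
time_s: 7.38
tcp_pos: [0.5919, -0.1675, 0.0513]
orientation: [2.221, 2.219, 0.001]
contact_force: [-0.1, -1.5, 1.7]
gripper_width: 0.0002
gripper_force: 1.1
```

step_arm:
  increments:
    - [[0.015, 0, 0], 0, -1]
    - [[0.03, 0, 0.004], 0, -1]
    - [[0.01, 0, 0.03], 0, -1]
    - [[-0.03, 0.03, 0.03], 0, -1]
    - [[-0.04, 0.04, 0], 0, -1]
    - [[-0.04, 0.02, 0], 0, -1]
    - [[0, 0, 0], 0, -1]

```text
time_s: 8.25
tcp_pos: [0.534, -0.075, 0.1156]
orientation: [2.22, 2.223, 0.001]
contact_force: [2.1, 0.1, 1.0]
gripper_width: -0.0001
gripper_force: 0.0
```

```bash
python3 - <<'E'
from h import *
s=manip.sense();print(s['time_s'],s['tcp_pos'],s['contact_force'])
c=save('scene','pics/s4.png')
t=c['pixels'][:,:,::-1]
cv2.imwrite('pics/s4c.png',cv2.resize(t[110:270,140:320],(720,600),interpolation=cv2.INTER_CUBIC))
E
```

```text
8.25 [ 0.53399255 -0.0750094   0.11561401] [2.12062023 0.07284651 1.01304018]
```

View pics/s4c.png

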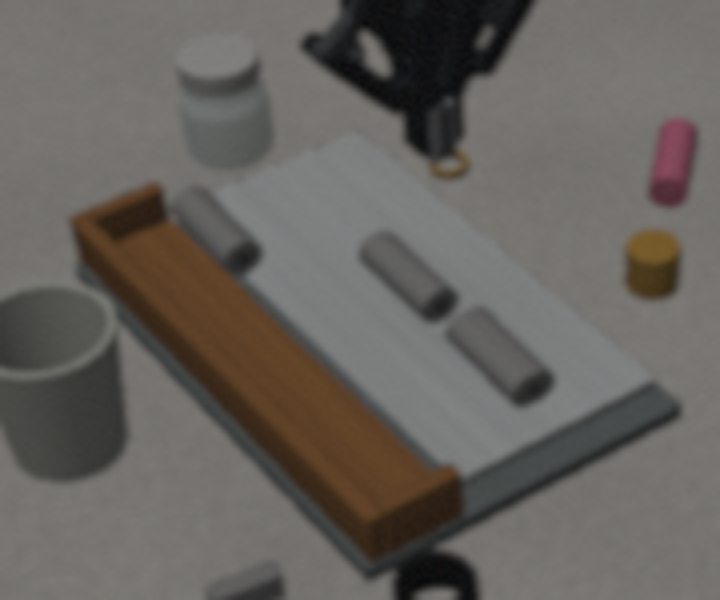

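The right roller is now at the plate's far edge (crop (218,228)). I'll compute its position and see whether it's still rolling.

```bash
python3 - <<'E'
from h import *
c=dict(np.load('pics/s4.png.npz'))
for p in ((218,228),(409,274),(499,355)):print(ray(c,(140+p[0]/4,110+p[1]*160/600),.0425).round(4))
c=manip.camera('scene');d=cv2.absdiff(c['pixels'],np.load('pics/s4.png.npz')['pixels']).max(2)[120:280,140:320];print('moved px',(d>30).sum())
E
```

```text
[[ 0.6123 -0.1664  0.0425]]
[[ 0.5544 -0.0723  0.0425]]
[[0.5553 0.0079 0.0425]]
moved px 66
```

step_arm:
  increments:
    - [[0.036, -0.045, 0], 0, -1]
    - [[0.036, -0.0462, 0], 0, -1]
    - [[0, 0, -0.03], 0, -1]
    - [[0, 0, -0.024], 0, -1]
    - [[0, 0, -0.009], 0, -1]
    - [[0, 0, -0.0015], 0, -1]
    - [[0, 0, 0], 0, -1]

```text
time_s: 9.22
tcp_pos: [0.6091, -0.1688, 0.051]
orientation: [2.221, 2.219, 0.001]
contact_force: [-0.4, -3.2, 3.1]
gripper_width: -0.0001
gripper_force: 1.6
```

step_arm:
  increments:
    - [[0.015, 0, 0], 0, -1]
    - [[0.025, 0, 0.006], 0, -1]
    - [[0.0, 0, 0.03], 0, -1]
    - [[-0.03, 0.03, 0.03], 0, -1]
    - [[-0.04, 0.04, 0], 0, -1]
    - [[-0.04, 0.02, 0], 0, -1]
    - [[0, 0, 0], 0, -1]

```text
time_s: 10.1
tcp_pos: [0.5359, -0.0762, 0.1171]
orientation: [-2.22, -2.223, -0.001]
contact_force: [0.6, -0.2, 0.5]
gripper_width: -0.0004
gripper_force: 0.0
```

```bash
python3 - <<'E'
from h import *
s=manip.sense();print(s['time_s'],s['tcp_pos'],s['contact_force'])
c=save('scene','pics/s5.png')
g=cv2.cvtColor(c['pixels'],cv2.COLOR_RGB2GRAY);h=cv2.cvtColor(c['pixels'],cv2.COLOR_RGB2HSV)
q=np.zeros_like(g);q[140:250,165:300]=((h[...,1]<45)&(g<110))[140:250,165:300]
q=cv2.morphologyEx(q,cv2.MORPH_OPEN,np.ones((3,3)))
for k in cv2.findContours(q,0,1)[0]:
    if 100<cv2.contourArea(k)<800: r=cv2.minAreaRect(k);print(r,ray(c,r[0],.0425).round(4),ray(c,r[0],.0335).round(4))
print(g[170:185,185:200])
E
```

```text
10.1 [ 0.53593574 -0.0761984   0.11705328] [ 0.6137762  -0.1652585   0.47692567]
((277.48162841796875, 232.39450073242188), (14.96800708770752, 55.33422088623047), 61.69924545288086) [[0.5802 0.0829 0.0425]] [[0.5753 0.0761 0.0335]]
((168.5, 217.0), (36.0, 7.0), 90.0) [[ 0.7224 -0.078   0.0425]] [[ 0.7192 -0.0868  0.0335]]
((193.50277709960938, 220.447509765625), (77.89722442626953, 5.20305871963501), 48.01278305053711) [[ 0.6889 -0.0404  0.0425]] [[ 0.6853 -0.0487  0.0335]]
((254.00001525878906, 194.0), (60.81117630004883, 14.142135620117188), 45.0) [[ 0.5542 -0.0304  0.0425]] [[ 0.549  -0.0386  0.0335]]
((178.63449096679688, 179.38621520996094), (27.01213264465332, 8.103639602661133), 49.76364517211914) [[ 0.6525 -0.1628  0.0425]] [[ 0.6484 -0.1727  0.0335]]
((246.5, 146.0), (12.0, 17.0), 90.0) [[ 0.4771 -0.1691  0.0425]] [[ 0.4709 -0.179   0.0335]]
((196.5, 147.5), (15.0, 23.0), 90.0) [[ 0.568  -0.2329  0.0425]] [[ 0.5628 -0.2436  0.0335]]
[[ 75  78  88 104 117 124 128 129 129 129 129 128 128 128 127]
 [ 74  74  79  88 103 116 124 128 129 130 128 129 128 128 128]
 [ 74  73  74  78  89 103 117 125 127 130 129 130 129 129 128]
 [ 73  74  75  75  78  89 105 118 125 128 130 129 129 129 128]
 [ 73  75  74  74  74  80  89 105 118 126 128 130 130 129 128]
 [ 72  73  74  74  75  75  80  90 107 118 125 128 129 131 128]
 [ 72  71  72  73  74  75  74  81  91 106 119 126 128 129 128]
 [ 69  70  72  74  74  73  75  75  80  91 107 118 126 129 129]
 [ 69  69  71  71  72  75  75  74  74  79  91 107 120 125 129]
 [ 71  70  70  72  71  72  73  74  73  75  79  92 107 119 125]
 [ 73  69  69  71  71  73  73  73  71  73  76  81  91 105 119]
 [ 78  73  69  71  71  70  73  72  74  73  74  75  81  92 106]
 [ 82  75  69  68  70  70  72  72  72  75  73  73  74  81  92]
 [ 82  72  65  64  65  69  72  72  72  73  73  73  75  74  80]
 [ 70  61  57  55  59  66  71  72  72  74  73  73  73  73  76]]
```

The first roller is in the trough (x≈0.65). Next is the middle roller.

step_arm:
  increments:
    - [[0.013, 0.002, -0.03], 0, -1]
    - [[0, 0, -0.025], 0, -1]
    - [[0, 0, -0.008], 0, -1]
    - [[0, 0, 0], 0, -1]

```text
time_s: 10.65
tcp_pos: [0.5518, -0.0764, 0.0529]
orientation: [-2.222, -2.22, -0.0]
contact_force: [-0.0, -0.3, 0.3]
gripper_width: 0.0
gripper_force: 0.2
```

step_arm:
  increments:
    - [[0, 0, -0.0015], 0, -1]
    - [[0, 0, 0], 0, -1]
    - [[0, 0, 0], 0, -1]

```text
time_s: 11.02
tcp_pos: [0.5516, -0.0763, 0.0519]
orientation: [2.221, 2.22, 0.001]
contact_force: [0.7, -1.5, 2.4]
gripper_width: 0.0003
gripper_force: 1.4
```

step_arm:
  increments:
    - [[0, 0, -0.0005], 0, -1]
    - [[0.004, 0, 0], 0, -1]
    - [[0.004, 0, 0], 0, -1]
    - [[0, 0, 0], 0, -1]

```text
time_s: 11.52
tcp_pos: [0.5598, -0.0764, 0.0508]
orientation: [2.222, 2.22, -0.0]
contact_force: [-0.7, -3.9, 6.1]
gripper_width: 0.0
gripper_force: 2.5
```

step_arm:
  increments:
    - [[0.003, 0, 0], 0, -1]
    - [[0.003, 0, 0], 0, -1]
    - [[0, 0, 0], 0, -1]

```text
time_s: 11.9
tcp_pos: [0.5655, -0.0764, 0.0508]
orientation: [2.222, 2.22, -0.0]
contact_force: [-0.2, -3.6, 5.8]
gripper_width: -0.0001
gripper_force: 2.5
```

step_arm:
  increments:
    - [[0.003, 0, 0], 0, -1]
    - [[0.002, 0, 0], 0, -1]
    - [[0, 0, 0], 0, -1]

```text
time_s: 12.28
tcp_pos: [0.5704, -0.0765, 0.0508]
orientation: [2.222, 2.22, -0.001]
contact_force: [0.3, -4.0, 5.0]
gripper_width: 0.0
gripper_force: 2.5
```

Force stays flat, so the middle roller is true as well and goes on into the trough.

step_arm:
  increments:
    - [[0, 0, 0.008], 0, -1]
    - [[-0.014, 0, 0], 0, -1]
    - [[0, 0, -0.007], 0, -1]
    - [[0, 0, -0.001], 0, -1]
    - [[0, 0, 0], 0, -1]

```text
time_s: 12.9
tcp_pos: [0.5562, -0.0759, 0.0508]
orientation: [-2.222, -2.221, -0.001]
contact_force: [-0.8, 1.2, 3.8]
gripper_width: -0.0005
gripper_force: 1.9
```

step_arm:
  increments:
    - [[0.017, 0, 0], 0, -1]
    - [[0.033, 0, 0.004], 0, -1]
    - [[0.02, 0, 0.03], 0, -1]
    - [[-0.04, -0.03, 0.03], 0, -1]
    - [[-0.04, -0.05, 0], 0, -1]
    - [[-0.04, 0, 0], 0, -1]
    - [[0, 0, 0], 0, -1]
    - [[0, 0, 0], 0, -1]
    - [[0, 0, 0], 0, -1]

```text
time_s: 14.02
tcp_pos: [0.5081, -0.1548, 0.1146]
orientation: [2.221, 2.221, 0.0]
contact_force: [0.2, 0.7, -0.5]
gripper_width: 0.0
gripper_force: 0.0
```

```bash
cat >> h.py <<'E'
def srollers(f):
    c=save('scene',f)
    g=cv2.cvtColor(c['pixels'],cv2.COLOR_RGB2GRAY);h=cv2.cvtColor(c['pixels'],cv2.COLOR_RGB2HSV)
    q=np.zeros_like(g);q[140:250,165:300]=((h[...,1]<45)&(g<92))[140:250,165:300]
    q=cv2.morphologyEx(q,cv2.MORPH_OPEN,np.ones((3,3)))
    for k in cv2.findContours(q,0,1)[0]:
        if 100<cv2.contourArea(k)<800: r=cv2.minAreaRect(k);print(np.round(r[0],1),np.round(r[1],1),ray(c,r[0],.0425).round(4),ray(c,r[0],.0335).round(4))
    s=manip.sense();print(s['time_s'],s['tcp_pos'],s['contact_force'])
E
python3 - <<'E'
from h import *
srollers('pics/s6.png')
E
```

```text
[277.2 232.4] [13.3 54.9] [[0.5806 0.0826 0.0425]] [[0.5757 0.0758 0.0335]]
[168.  217.5] [33.  6.] [[ 0.7238 -0.0774  0.0425]] [[ 0.7207 -0.0862  0.0335]]
[264.8 205.3] [28.3 12. ] [[0.5562 0.0092 0.0425]] [[0.551  0.0015 0.0335]]
[194.3 220.7] [76.5  4.4] [[ 0.688  -0.0389  0.0425]] [[ 0.6844 -0.0472  0.0335]]
[218.  195.5] [29. 12.] [[ 0.614  -0.071   0.0425]] [[ 0.6095 -0.0797  0.0335]]
14.075 [ 0.50800719 -0.15472591  0.11455354] [ 0.28967743  0.3030132  -0.68567766]
```

step_arm:
  increments:
    - [[0.049, 0.04, 0], 0, -1]
    - [[0.049, 0.04, 0], 0, -1]
    - [[0, 0, -0.03], 0, -1]
    - [[0, 0, -0.022], 0, -1]
    - [[0, 0, -0.01], 0, -1]
    - [[0, 0, -0.001], 0, -1]
    - [[0, 0, 0], 0, -1]

```text
time_s: 14.95
tcp_pos: [0.6045, -0.076, 0.0526]
orientation: [2.221, 2.22, 0.001]
contact_force: [-0.9, 0.1, 0.8]
gripper_width: -0.0001
gripper_force: 0.4
```

step_arm:
  increments:
    - [[0.015, 0, 0], 0, -1]
    - [[0.025, 0, 0.006], 0, -1]
    - [[0.0, 0, 0.03], 0, -1]
    - [[-0.03, -0.03, 0.03], 0, -1]
    - [[-0.04, -0.04, 0], 0, -1]
    - [[-0.04, 0, 0], 0, -1]
    - [[0, 0, 0], 0, -1]

```text
time_s: 15.82
tcp_pos: [0.5319, -0.1466, 0.1191]
orientation: [2.224, 2.218, -0.0]
contact_force: [0.4, -0.1, -0.1]
gripper_width: 0.0001
gripper_force: 0.0
```

```bash
python3 - <<'E'
from h import *
srollers('pics/s7.png')
E
```

```text
[277.3 232.2] [14.  55.2] [[0.5801 0.0823 0.0425]] [[0.5751 0.0755 0.0335]]
[168.  217.5] [33.  6.] [[ 0.7238 -0.0774  0.0425]] [[ 0.7207 -0.0862  0.0335]]
[263.2 207.8] [29.5 11.6] [[0.5629 0.0132 0.0425]] [[0.5577 0.0055 0.0335]]
[194.3 220.7] [76.5  4.4] [[ 0.688  -0.0389  0.0425]] [[ 0.6844 -0.0472  0.0335]]
15.875 [ 0.53360617 -0.14661907  0.11919841] [ 1.20888573 -0.2142122  -0.13036834]
```

```bash
python3 - <<'E'
from h import *
t=save('top','pics/t8.png'); a=cv2.resize(t['pixels'][130:250,255:415,::-1],(400,300),interpolation=cv2.INTER_CUBIC)
s=manip.camera('scene');b=cv2.resize(s['pixels'][110:270,140:320,::-1],(400,356),interpolation=cv2.INTER_CUBIC)
cv2.imwrite('pics/j8.png',np.hstack([cv2.copyMakeBorder(a,0,56,0,0,0),b]))
rollers(t,265,175,330,232)
E
```

```text
px [298.5 202.5] [13. 29.] [0.5553 0.0051 0.043 ] len 0.0584 yaw 0.8
px [270.5 203. ] [56.  5.] [0.5537 0.0614 0.043 ] len 0.1131 yaw -89.0
```

View pics/j8.png

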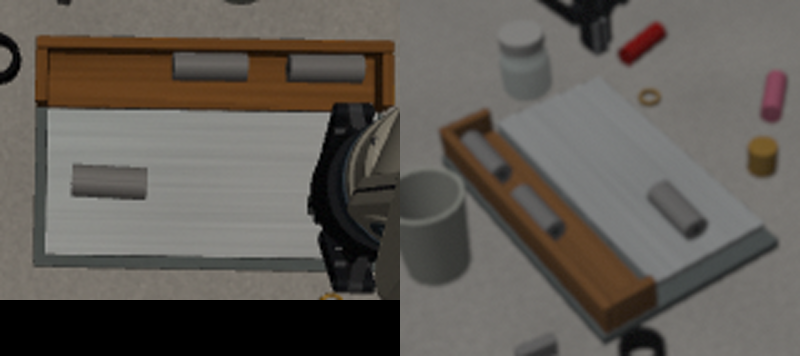

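Both true rollers are in the trough (top-crop pixels (210,66) and (326,68)). The last one, still at (109,182) in the crop, must be the oval, so I'll rock it.

step_arm:
  increments:
    - [[0.005, 0.05, 0], 0, -1]
    - [[0.005, 0.05, 0], 0, -1]
    - [[0.0055, 0.0505, 0], 0, -1]
    - [[0, 0, -0.04], 0, -1]
    - [[0, 0, -0.02], 0, -1]
    - [[0, 0, -0.006], 0, -1]
    - [[0, 0, 0], 0, -1]

```text
time_s: 16.85
tcp_pos: [0.5502, 0.005, 0.0521]
orientation: [-2.222, -2.221, -0.001]
contact_force: [-0.6, 1.1, 2.4]
gripper_width: 0.0004
gripper_force: 1.1
```

step_arm:
  increments:
    - [[0, 0, -0.001], 0, -1]
    - [[0, 0, 0], 0, -1]
    - [[0, 0, 0], 0, -1]

```text
time_s: 17.23
tcp_pos: [0.5499, 0.0046, 0.0514]
orientation: [2.222, 2.22, 0.001]
contact_force: [0.2, 3.3, 4.6]
gripper_width: -0.0001
gripper_force: 2.1
```

step_arm:
  increments:
    - [[0.004, 0, 0.0005], 0, -1]
    - [[0.004, 0, 0], 0, -1]
    - [[0.002, 0, 0], 0, -1]
    - [[0, 0, 0], 0, -1]

```text
time_s: 17.73
tcp_pos: [0.5602, 0.0043, 0.0517]
orientation: [2.222, 2.22, 0.0]
contact_force: [-1.2, 1.4, 6.3]
gripper_width: 0.0001
gripper_force: 3.5
```

step_arm:
  increments:
    - [[0.004, 0, 0], 0, -1]
    - [[0, 0, 0], 0, -1]

```text
time_s: 17.98
tcp_pos: [0.5644, 0.0041, 0.0519]
orientation: [2.221, 2.219, 0.0]
contact_force: [-0.8, -0.1, 7.8]
gripper_width: -0.0001
gripper_force: 4.0
```

step_arm:
  increments:
    - [[0.003, 0, 0.0004], 0, -1]
    - [[0.003, 0, 0.0004], 0, -1]
    - [[0, 0, 0], 0, -1]

```text
time_s: 18.35
tcp_pos: [0.5704, 0.0039, 0.0527]
orientation: [2.221, 2.219, 0.0]
contact_force: [-1.4, -0.3, 7.4]
gripper_width: -0.0001
gripper_force: 3.8
```

Height check: with plate sag included, the roller's top now stands about 25 mm above the plate against 22.3 mm at the start, so its centre is about 12.5 mm up. This is the oval. I'll roll it back onto its low side before lifting off.

step_arm:
  increments:
    - [[-0.004, 0, -0.0002], 0, -1]
    - [[-0.004, 0, -0.0002], 0, -1]
    - [[-0.004, 0, -0.0002], 0, -1]
    - [[-0.004, 0, 0], 0, -1]
    - [[-0.004, 0, 0], 0, -1]
    - [[0, 0, 0], 0, -1]
    - [[0, 0, 0.002], 0, -1]
    - [[0, 0, 0.03], 0, -1]
    - [[-0.03, 0, 0.05], 0, 0]
    - [[-0.04, 0, 0], 0, 0.2]
    - [[0, 0, 0], 0, 0.2]
    - [[0, 0, 0], 0, 0.2]
    - [[0, 0, 0], 0, 0.2]
    - [[0, 0, 0], 0, 0.2]
    - [[0, 0, 0], 0, 0.2]
    - [[0, 0, 0], 0, 0.2]

```text
time_s: 20.35
tcp_pos: [0.4796, 0.0047, 0.1333]
orientation: [-2.222, -2.221, 0.0]
contact_force: [1.0, 0.2, -0.2]
gripper_width: 0.0515
gripper_force: 0.0
```

```bash
python3 - <<'E'
from h import *
c=save('top','pics/t9.png');rollers(c,278,177,330,226);srollers('pics/s9.png')
s=manip.sense();print(s['gripper_width'])
cv2.imwrite('pics/t9c.png',cv2.resize(c['pixels'][150:250,260:360,::-1],None,fx=5,fy=5,interpolation=cv2.INTER_CUBIC))
E
```

```text
px [303.5 201. ] [48. 51.] [ 0.5586 -0.0049  0.043 ] len 0.103 yaw 0.8
[277.3 232.1] [13.9 55.2] [[0.58   0.0821 0.0425]] [[0.5751 0.0753 0.0335]]
[168.  217.5] [33.  6.] [[ 0.7238 -0.0774  0.0425]] [[ 0.7207 -0.0862  0.0335]]
[263.3 208.3] [28.9 11.6] [[0.5635 0.0144 0.0425]] [[0.5583 0.0068 0.0335]]
[194.3 220.7] [76.5  4.3] [[ 0.688  -0.0389  0.0425]] [[ 0.6843 -0.0472  0.0335]]
[279.5 149.5] [19. 17.] [[ 0.4268 -0.114   0.0425]] [[ 0.4199 -0.1232  0.0335]]
20.45 [0.47952024 0.00464367 0.13342808] [ 0.8066005   0.91400005 -0.43207147]
0.0514697573301107
```

View pics/t9c.png

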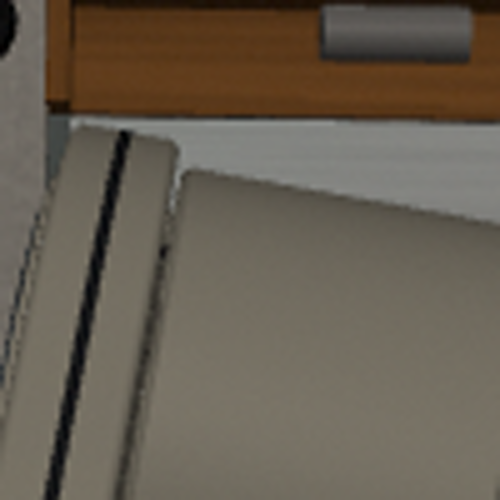

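The arm hides the roller from the top camera, with only the trough roller visible at crop (397,32). The scene blob moved just about 1 mm from before, so the oval is at about (0.556, 0.006). I'll grasp it across, lightly.

step_arm:
  increments:
    - [[0.038, 0.0007, 0], 0, 0.2]
    - [[0.0385, 0.0007, 0], 0, 0.2]
    - [[0, 0, -0.04], 0, 0.2]
    - [[0, 0, -0.03], 0, 0.2]
    - [[0, 0, -0.02], 0, 0.2]
    - [[0, 0, -0.01], 0, 0.2]
    - [[0, 0, 0], 0, 0.2]
  force: 25

```text
time_s: 21.32
tcp_pos: [0.5558, 0.006, 0.0333]
orientation: [-2.222, -2.22, 0.001]
contact_force: [1.3, -1.4, 0.8]
gripper_width: 0.0513
gripper_force: 0.0
```

step_arm:
  increments:
    - [[0, 0, 0], 0, -0.2]
    - [[0, 0, 0], 0, -0.35]
    - [[0, 0, 0], 0, -0.5]
    - [[0, 0, 0], 0, -0.7]
    - [[0, 0, 0], 0, -1]
    - [[0, 0, 0], 0, -1]
  force: 25

```text
time_s: 22.08
tcp_pos: [0.5563, 0.006, 0.0336]
orientation: [2.222, 2.22, 0.001]
contact_force: [0.6, 0.2, 2.2]
gripper_width: 0.0245
gripper_force: 25.9
```

step_arm:
  increments:
    - [[0, 0, 0.005], 0, -1]
    - [[0, 0, 0.025], 0, -1]
    - [[0, 0, 0.04], 0, -1]
    - [[-0.009, 0.034, 0.01], 2, -1]
    - [[-0.012, 0.045, 0], 2, -1]
    - [[-0.012, 0.045, 0], 2, -1]
    - [[-0.012, 0.045, 0], 2, -1]
    - [[-0.012, 0.045, 0], 2, -1]
    - [[-0.009, 0.034, 0], 1.6, -1]
    - [[-0.005, 0.019, 0], 0, -1]
    - [[0, 0, 0], 0, -1]
    - [[0, 0, 0], 0, -1]

```text
time_s: 23.58
tcp_pos: [0.4852, 0.2722, 0.1133]
orientation: [1.987, 2.433, -0.001]
contact_force: [0.2, -0.2, -2.2]
gripper_width: 0.0253
gripper_force: 25.8
```

```bash
python3 - <<'E'
from h import *
s=manip.sense();print(s['time_s'],s['tcp_pos'],s['contact_force'],s['gripper_width'],s['gripper_force'])
a=save('wrist','pics/w10.png')['pixels'][:,:,::-1]
b=save('scene','pics/s10.png')['pixels'][:,:,::-1]
cv2.imwrite('pics/j10.png',np.hstack([cv2.resize(a,(400,300)),cv2.resize(b[150:360,280:560],(400,300))]))
E
```

```text
23.575 [0.48516818 0.27222494 0.11334761] [ 0.19389361 -0.20244606 -2.19465995] 0.025263188584232165 25.754872262477875
```

View pics/j10.png

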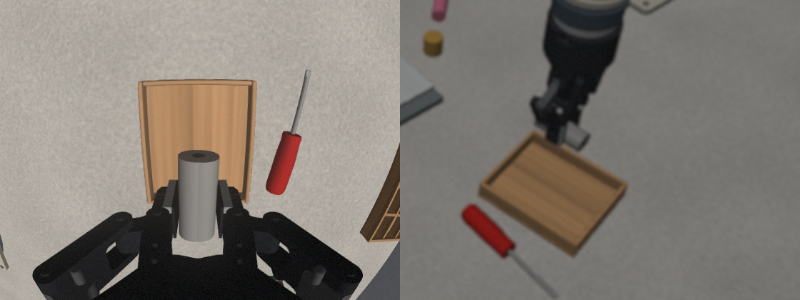

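The wrist view shows the roller held at (198,195), centred between the tray walls (139 to 256) and aligned with the tray. I'll lower it.

step_arm:
  increments:
    - [[0, 0, -0.03], 0, -1]
    - [[0, 0, -0.03], 0, -1]
    - [[0, 0, -0.02], 0, -1]
    - [[0, 0, -0.01], 0, -1]
    - [[0, 0, -0.004], 0, -1]
    - [[0, 0, -0.002], 0, -1]
    - [[0, 0, 0], 0, -1]

```text
time_s: 24.55
tcp_pos: [0.4853, 0.2731, 0.018]
orientation: [1.986, 2.434, 0.001]
contact_force: [0.1, 0.6, -2.1]
gripper_width: 0.025
gripper_force: 25.7
```

step_arm:
  increments:
    - [[0, 0, -0.003], 0, -1]
    - [[0, 0, -0.002], 0, -1]
    - [[0, 0, 0], 0, -1]

```text
time_s: 24.92
tcp_pos: [0.4849, 0.273, 0.0124]
orientation: [-1.986, -2.434, 0.0]
contact_force: [0.5, 0.3, -2.1]
gripper_width: 0.0251
gripper_force: 25.7
```

step_arm:
  increments:
    - [[0, 0, -0.001], 0, -1]
    - [[0, 0, -0.001], 0, -1]
    - [[0, 0, 0], 0, -1]

```text
time_s: 25.3
tcp_pos: [0.4849, 0.2731, 0.0104]
orientation: [-1.986, -2.434, 0.0]
contact_force: [-0.3, -0.3, -2.4]
gripper_width: 0.0242
gripper_force: 25.7
```

step_arm:
  increments:
    - [[0, 0, -0.001], 0, -1]
    - [[0, 0, -0.001], 0, -1]
    - [[0, 0, 0], 0, -1]

```text
time_s: 25.68
tcp_pos: [0.485, 0.273, 0.0084]
orientation: [-1.986, -2.434, 0.0]
contact_force: [-0.3, 0.9, -1.4]
gripper_width: 0.0249
gripper_force: 25.8
```

step_arm:
  increments:
    - [[0, 0, -0.0007], 0, -1]
    - [[0, 0, 0], 0, -1]

```text
time_s: 25.92
tcp_pos: [0.485, 0.2731, 0.0083]
orientation: [1.986, 2.434, 0.001]
contact_force: [-1.6, -0.5, 5.7]
gripper_width: 0.025
gripper_force: 26.4
```

step_arm:
  increments:
    - [[0, 0, 0.0005], 0, -1]
    - [[0, 0, 0], 0, -0.35]
    - [[0, 0, 0], 0, -0.25]
    - [[0, 0, 0], 0, -0.1]
    - [[0, 0, 0], 0, 0.1]
    - [[0, 0, 0], 0, 0.1]
    - [[0, 0, 0.01], 0, 0.1]
    - [[0, 0, 0.03], 0, 0.1]
    - [[0, 0, 0.05], 0, 0.1]
    - [[0, 0, 0.05], 0, 0.1]
    - [[-0.05, -0.02, 0.02], 0, 0.1]
    - [[-0.05, -0.02, 0], 0, 0.1]
    - [[0, 0, 0], 0, 0.1]
    - [[0, 0, 0], 0, 0.1]
    - [[0, 0, 0], 0, 0.1]
    - [[0, 0, 0], 0, 0.1]
    - [[0, 0, 0], 0, 0.1]
    - [[0, 0, 0], 0, 0.1]

```text
time_s: 28.18
tcp_pos: [0.3851, 0.2331, 0.168]
orientation: [-1.986, -2.434, 0.001]
contact_force: [0.2, -0.1, -0.3]
gripper_width: 0.0471
gripper_force: 0.0
```

```bash
python3 - <<'E'
from h import *
s=manip.sense();print(s['time_s'],s['tcp_pos'],s['contact_force'],s['gripper_width'])
b=save('scene','pics/s11.png');c=b
g=cv2.cvtColor(c['pixels'],cv2.COLOR_RGB2HSV);q=np.zeros(g.shape[:2],np.uint8);q[255:310,345:430]=(g[255:310,345:430,1]<50)
q=cv2.morphologyEx(q,cv2.MORPH_OPEN,np.ones((3,3)))
for k in cv2.findContours(q,0,1)[0]:
    if cv2.contourArea(k)>60:
        r=cv2.minAreaRect(k);print(r,ray(c,r[0],.016).round(4))
im=c['pixels'][:,:,::-1]
cv2.imwrite('pics/j11.png',np.hstack([cv2.resize(im[230:335,320:460],(400,300),interpolation=cv2.INTER_CUBIC),cv2.resize(im[120:270,130:330],(400,300),interpolation=cv2.INTER_CUBIC)]))
E
```

```text
28.175 [0.38510151 0.23307424 0.1680455 ] [ 0.23015563 -0.07981966 -0.27828223] 0.04708652798828141
((424.5, 303.5), (11.0, 9.0), 90.0) [[0.4666 0.3485 0.016 ]]
((353.0768737792969, 304.88458251953125), (24.406808853149414, 10.261953353881836), 33.6900634765625) [[0.565  0.2767 0.016 ]]
((385.003662109375, 279.7670593261719), (35.805198669433594, 12.939257621765137), 32.905242919921875) [[0.4835 0.2714 0.016 ]]
((416.5, 262.5), (15.0, 25.0), 90.0) [[0.4096 0.2781 0.016 ]]
((350.0, 260.0), (10.0, 10.0), 90.0) [[0.5017 0.1998 0.016 ]]
```

View pics/j11.png

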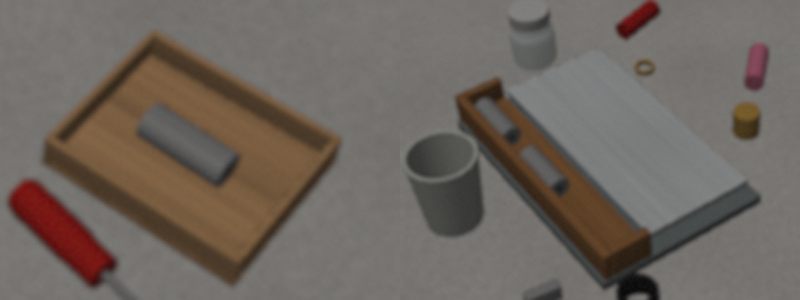

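The oval lies centred in the tray (left panel, (187,145)), at about (0.484, 0.271). Both true rollers are in the trough (right panel, (497,118) and (543,168)). I'm handing in.

```bash
python3 -c "
from h import *
a=np.load('pics/s11.png.npz')['pixels'];b=manip.camera('scene')['pixels'];print('moved',(cv2.absdiff(a,b).max(2)[255:310,345:430]>30).sum())
print(manip.hand_in())"
```

```text
moved 0
the job is handed in; nothing more can be done
None
```

The oval roller (the leftmost as seen from the robot) was rocked up on the plate and laid in the reject tray, both true rollers are in the trough, and the job was handed in at about 28 s of the 72 s limit; no verdict came back.

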